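Lock the carousel with its snap ring

TASK

Lock the tube carousel onto its spindle: pinch the two upright ears of the snap ring fully together so that its loop spreads, carry it spread over the spindle's head and lower it flat onto the shoulder under the head, then let it contract into the groove and take the hand away. Leave everything else on the riser undisturbed.

Things in the scene. Friction and masses are not known exactly. Their poses are not given: they have to be found in the camera images.
- carousel: fixed round tube carousel, 120 mm across: white base, aluminium disc with six small dark holes (disc 112 mm across, top at 37 mm), grey hub 54 mm across whose flat top, the shoulder, is 57 mm high, and out of the hub the steel spindle with its groove and head. Origin: centre of its underside, on the riser; z up along the spindle
- groove (a point): point on the spindle's axis at the height of the shoulder (57 mm above the riser), the bottom of the groove. The groove is 30 mm across and 8 mm high; above it the spindle's head, 36 mm across and 6 mm high with a 5 mm tapered top, ends 19 mm above this point. z up
- ring_middle (a point): middle of the loop of the loose dark steel spring snap ring (70 g), half-way up its 5 mm wire (2.5 mm above what it lies on). +x points to the coil (13 mm thick, 12 mm high, 32 mm away) on which its two crossing arms turn; the ears are on the -x side; z up. The loop is 28 mm wide inside at rest and centres itself in the groove when let go. It may be turned any way about the spindle
- ear_a (a point): middle of one ear, an upright steel tab 16 mm wide, 4 mm thick, from 2 to 40 mm above the ring's underside (this point at 21 mm); 51 mm from ring_middle along its -x and at rest 25 mm to -y. Pinching the ears together along the ring's y spreads the loop: 59 mm over their outsides at rest, about 14 mm at the stop, faces then parallel to the ring's x. Springs: 2 N at first, 8 N at the stop
- ear_b (a point): middle of the other ear, the same but to +y of the ring
- spring_arm_a (a joint): turn of the arm of ear_a about the coil: 0 at rest, 0.24 rad fully pinched (spread); about 0.02 when contracted in the groove
- spring_arm_b (a joint): the same for the arm of ear_b
- slide_box: grey slide box 89x98x34 mm, bystander; origin: centre of its underside
- sample_cup: white specimen cup with yellow lid, 49 mm across, 60 mm high, bystander; origin: centre of its underside
- petri: petri dish 62 mm across, 15 mm high, bystander; origin: centre of its underside
- marker: marker pen lying flat, 131 mm long, bystander; origin: centre of its underside
- tape: roll of paper tape 96 mm across, 25 mm high, bystander; origin: centre of its underside
- coverglass: little white box 28x28x18 mm, bystander; origin: centre of its underside
- ring_wide (a point): point 4 mm from ring_middle towards the ears, same height and axes, fixed to the coil: with the ears fully pinched the loop is 41 mm wide inside and its middle lies here; put this point over the spindle's axis (within about 2 mm) to lower the spread ring over the head

How it is judged (in metres and radians):
On the way:
1. the ring, spread by its ears, is over or around the spindle's head (value of joint each of spring_arm_a, spring_arm_b above 0.13 rad and horizontal distance between ring_middle and groove below 0.015 m and z of ring_middle in the frame of groove between 0 and 0.06 m), for 0.1 s.
At the end, for the whole second after the job is handed in: The ring sits contracted in the groove: its middle within 5 mm of the spindle's axis and 0 to 7.5 mm above the shoulder, lying flat within 0.15 rad, both arms closed to under 0.09 rad, at rest and let go (horizontal distance between ring_middle and groove below 0.005 m and z of ring_middle in the frame of groove between 0 and 0.0075 m and angle between ring_middle's own z axis and vertical below 0.15 rad and value of joint each of spring_arm_a, spring_arm_b below 0.09 rad and linear speed of ring below 0.02 m/s); the robot touches nothing.
It fails at once if a bystander is pushed more than 30 mm (distance of any of slide_box, sample_cup, petri, marker, tape, coverglass from where it was at the start of the episode above 0.03 m).
It also fails if it takes over 43 s, if anything falls off the work surface, if the arm or the gripper's body presses on something with over 40 N, if the wrist force passes 120 N, or if a joint passes its speed limit or range.

ROBOT

A 7-joint arm with a two-finger parallel gripper is mounted at the origin on a cart in front of the work surface, level with it; the furniture and walls round the work are solid. World frame = base frame: x ahead of the robot, y to its left, z up, the work surface at z = 0. Lengths are in m, angles in degrees, forces in N, time in s.
With the tool pointing down it reaches from about 0.4 to 0.875 m from the base axis. Payload 19.3 kg.
Tool frame: the origin (TCP) lies midway between the tips of the shut fingers; the grasp point (between the pads) lies 19 mm behind it; z points along the fingers, y is the direction in which the jaws open and shut (so a half turn about z gives the same grasp; the last joint's range is limited). The gripper opens to 85 mm and grips with 20 to 120 N. Pads are 22 mm wide; open, the fingers measure 114 mm over their backs; the gripper's body (76 mm by 85 mm) begins 54 mm behind the grasp point. The pads swing forward as they close: fully open they stand 13 mm farther back than shut.
Start: joints at [69.087, 29.874, -2.08, 91.645, 1.215, 58.505, -6.463], TCP at [0.182, -0.598, 0.231] pointing down, gripper open.
Joint ranges: [-166.77, 166.77], [-17.47, 122.26], [-85.68, 81.53], [9.62, 139.38], [-72.42, 252.41], [9.2, 110.78], [-144.41, 144.41]. Speed limits (degrees/s): [108.29, 108.29, 136.94, 136.94, 172.46, 172.46, 172.46].

INTERFACE

Orientations are given as [roll, pitch, yaw] about the fixed x, y, z axes, in that order (R = Rz(yaw) Ry(pitch) Rx(roll)).
In Python, from workcell import manip, fingers, kin, monitor, optics, hand_in, finder gives the robot as it stands. Calls block until the motion is done:
- manip.move_ptp(position, orientation): joint-space move of the TCP to a pose.
- manip.move_l(position, attitude=None, v=0.15): straight line of the TCP; attitude=None keeps the orientation; v is the mean speed in m/s.
- manip.goto_joints(angles): joint-space move.
- fingers.command_gripper(opening, f_grip=None): finger opening in m; f_grip is the grip in N (None keeps the last); returns when the fingers have stopped.
- manip.hold(seconds).
- kin.inverse_kinematics(position, orientation): joint angles nearest the present ones, or None.
- monitor.get_state(): the state.
- optics.get_image(name): name is "side" or "top" or "wrist"; returns (picture, depth): 420x560x3 uint8, red, green, blue; 420x560 float32, m along the optical axis (not along the pixel's ray), 0 where there is no reading.
- optics.camera_model(name): a dict with "K" (3x3 intrinsics, pixels), "pose" (4x4, takes a point from camera to world coordinates); the wrist camera has in their place "hand_eye" (4x4, takes a point from camera to tool coordinates, whose origin is the TCP and whose axes are the flange's). Camera axes: x right, y up, looking along -z (the intrinsics and any distortion apply to the point x, -y, -z); pixel columns grow to the right and rows downward; lengths in m; the calibration is good to about 2 mm. A picture is of the moment at which its call begins: read the wrist's pose just before it. camera_model takes no time and is no camera call.
A pose or a line that the arm cannot do raises manip.Unreachable and nothing moves.
- hand_in(): hands the job in, once; it reports no verdict.
Trained networks look in the newest picture that a camera, given by its name, has taken for a name from the list of things; names that differ only in an ending like _2 or _b are one class to them, and where a whole thing is asked for, a point or a joint stands for the part that bears it (a point fixed in the world has none). Each returns a list of dicts, best first, with "confidence" (0 to 1); they miss things now and then, are a little off and sometimes report something else, mostly with a low value. They report only what shows in the picture. A call takes as long as a camera call.
- finder.look_for(camera, query): "position" ([x, y, z] in m, in world coordinates, good to about 4 mm: the middle of the surface that is visible of it).
- finder.cut_out(camera, query): "region" (420x560 bool, what is visible of it).
- finder.tip_of(camera, query): "position" ([x, y, z] in m, in world coordinates, good to about 4 mm: a listed point, or the origin of a listed thing).
The state is a dict: "t": time; "q": joint angles; "qvel": joint speeds; "joint_torque": joint torques, N m; "tcp_pos": TCP position; "ee_rot": TCP orientation; "contact_force": force on the tool from outside, world axes, zero at the start; "ft_torque": the same for the moment, N m; "width": finger opening in m.
Only numpy, scipy, OpenCV 4.12 (cv2) and the standard library are available. Lean on these libraries where they do the work, as an engineer would, in place of code of your own. Each camera call takes 0.05 s, during which the arm holds its last target.

## Working session

There is one attempt and no reset: what is moved stays moved. The work goes in short steps, each a Python script; the robot and the scene stay as the last script left them, time stands still between calls to the robot, and variables do not carry over. Pictures are saved under pics/ and viewed, and the job is handed in when it is done.

```bash
mkdir -p pics; ls; python3 - <<'E'
from workcell import manip, fingers, kin, monitor, optics, finder
import cv2, numpy as np
s=monitor.get_state(); print(s)
for c in ["top","side","wrist"]:
    im,d=optics.get_image(c); cv2.imwrite(f"pics/{c}0.png",im[:,:,::-1]); m=optics.camera_model(c); print(c,{k:np.round(v,3).tolist() if not isinstance(v,str) else v for k,v in m.items()})
    for q in ["carousel","groove","ring_middle","ring_wide","ear_a"]:
        try: print(c,q,[(np.round(r["position"],4).tolist(),round(r["confidence"],2)) for r in finder.tip_of(c,q)])
        except Exception as e: print(q,e)
print(monitor.get_state()["t"])
E
```

```text
pics
{'t': 0.0, 'q': array([69.08690377, 29.9086246 , -2.07941767, 91.67176698,  1.21613984,
       58.50101513, -6.4633626 ]), 'qvel': array([ 0.00812342,  0.01724573, -0.03001457,  0.04893854,  0.06748519,
       -0.10721607,  0.02800847]), 'joint_torque': array([ 1.13448797e-03, -9.27100611e+01,  1.98091440e+00, -3.69932520e+01,
        1.79286813e-02,  8.21452006e-03, -4.76216144e-05]), 'tcp_pos': array([ 0.18144936, -0.59776897,  0.23074448]), 'ee_rot': array([-1.79940996e+02,  6.27833577e-03,  1.68889741e+01]), 'contact_force': array([ 0.19676421,  0.06774325, -0.11339826]), 'ft_torque': array([0.02924998, 0.03285793, 0.02469056]), 'width': 0.0851816883043351}
top {'K': [[526.49, 0.0, 271.298], [0.0, 526.49, 200.145], [0.0, 0.0, 1.0]], 'pose': [[-0.026, 0.997, -0.069, 0.477], [-1.0, -0.026, 0.006, -0.119], [0.004, 0.07, 0.998, 1.28], [0.0, 0.0, 0.0, 1.0]]}
top carousel [([0.5249, 0.0041, 0.0005], 0.86)]
top groove [([0.5263, 0.0049, 0.0602], 0.6)]
top ring_middle [([0.5025, -0.1827, 0.0022], 0.54)]
top ring_wide [([0.5029, -0.1858, 0.0026], 0.77), ([0.4636, -0.2307, 0.0224], 0.32)]
top ear_a [([0.4634, -0.2286, 0.0191], 0.63), ([0.4437, -0.1813, 0.0197], 0.63)]
side {'K': [[434.001, 0.0, 275.483], [0.0, 434.001, 208.813], [0.0, 0.0, 1.0]], 'pose': [[0.927, 0.135, -0.35, 0.238], [-0.374, 0.382, -0.845, -0.876], [0.019, 0.914, 0.404, 0.407], [0.0, 0.0, 0.0, 1.0]]}
side carousel [([0.5244, 0.0044, -0.0004], 0.91)]
side groove [([0.5236, -0.0018, 0.0599], 0.78)]
side ring_middle [([0.5021, -0.1846, 0.0015], 0.97)]
side ring_wide [([0.4452, -0.1848, 0.0211], 0.33)]
side ear_a [([0.4485, -0.1856, 0.0212], 0.7)]
wrist {'K': [[312.684, 0.0, 277.069], [0.0, 312.684, 210.135], [0.0, 0.0, 1.0]], 'hand_eye': [[0.001, 0.953, 0.302, 0.078], [1.0, -0.0, -0.001, -0.0], [-0.0, 0.302, -0.953, -0.142], [0.0, 0.0, 0.0, 1.0]]}
wrist carousel []
wrist groove []
wrist ring_middle []
wrist ring_wide []
wrist ear_a []
0.9
```

View pics/top0.png

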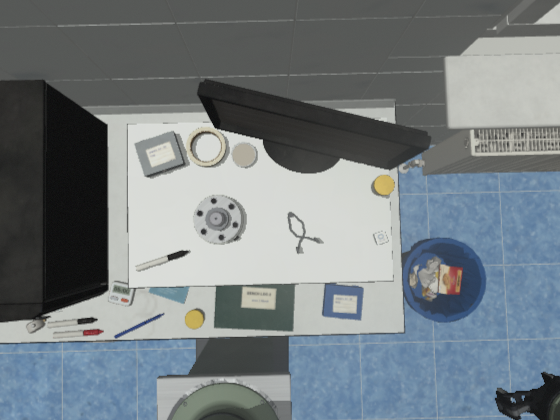

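View pics/side0.png

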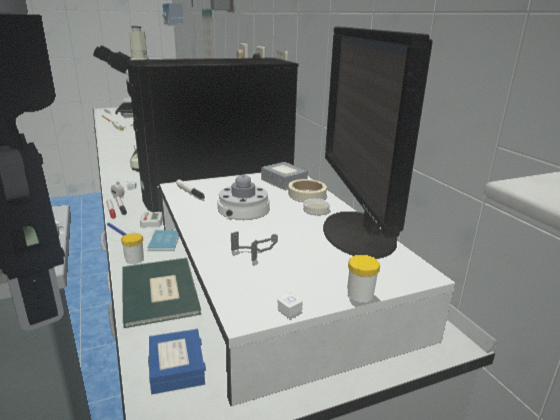

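The top picture shows the carousel at (219,219), the coil at (292,214) and the ears at (299,250) and (317,240). The networks put the ears 51 mm apart (50 expected) and the ring's +x at about 23°. Both the ring and the ears lie clear of the monitor. Next I'll hover with the wrist camera over the ring.

```bash
cat > h.py <<'E'
from workcell import manip, fingers, kin, monitor, optics, finder
import cv2, numpy as np
from scipy.spatial.transform import Rotation as Rn
def Tt(s=None):
    s=s or monitor.get_state(); T=np.eye(4); T[:3,:3]=Rn.from_euler('xyz',s["ee_rot"],degrees=True).as_matrix(); T[:3,3]=s["tcp_pos"]; return T
def shot(c,name):
    T=Tt(); im,d=optics.get_image(c); m=optics.camera_model(c)
    P=T@m["hand_eye"] if c=="wrist" else m["pose"]
    cv2.imwrite(f"pics/{name}.png",im[:,:,::-1]); np.savez(f"pics/{name}.npz",im=im,d=d,P=P,K=m["K"],T=T)
    return im,d,P,np.array(m["K"])
def cloud(d,P,K):
    v,u=np.mgrid[:d.shape[0],:d.shape[1]]
    X=(u-K[0,2])/K[0,0]*d; Y=-(v-K[1,2])/K[1,1]*d
    return np.stack([X,Y,-d],-1)@P[:3,:3].T+P[:3,3]
def tips(c,qs):
    for q in qs: print(c,q,[(np.round(r["position"],4).tolist(),round(r["confidence"],2)) for r in finder.tip_of(c,q)])
E
python3 - <<'E'
from h import *
import h
print({k:v for k,v in optics.camera_model("wrist").items() if k not in("K","hand_eye")})
manip.move_ptp([0.455,-0.205,0.17],[180,0,23])
s=monitor.get_state(); print(s["t"],s["tcp_pos"],s["ee_rot"])
im,d,P,K=shot("wrist","w1")
C=cloud(d,P,K)
tips("wrist",["ring_middle","ring_wide","ear_a","groove"])
z=C[...,2]; print("riser z",np.median(z[(d>0)&(abs(z)<.02)]))
E
```

```text
{}
2.6583 [ 0.4548228  -0.20599308  0.17007116] [1.79980997e+02 4.82066965e-03 2.29173825e+01]
wrist ring_middle [([0.5023, -0.1805, -0.0003], 0.73), ([0.5216, 0.007, 0.0546], 0.44)]
wrist ring_wide [([0.5007, -0.1854, 0.0066], 0.78), ([0.4681, -0.2283, 0.0182], 0.23)]
wrist ear_a [([0.4702, -0.2294, 0.0182], 0.86), ([0.447, -0.1868, 0.0221], 0.71)]
wrist groove [([0.5219, 0.0053, 0.0552], 0.66)]
riser z -0.0006733536751536984
```

View pics/w1.png

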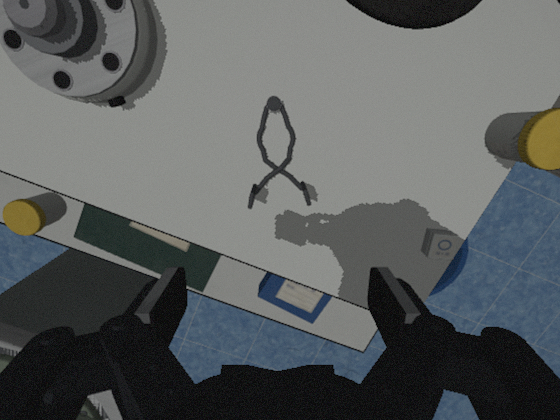

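The wrist view shows the coil at (274,103), the crossing at (281,167) and the ears at about (252,195) and (306,192). I'll measure these from depth.

```bash
python3 - <<'E'
from h import *
z=np.load("pics/w1.npz"); C=cloud(z["d"],z["P"],z["K"])
m=(z["d"]>0)&(C[...,2]>0.002)&(C[...,2]<0.06); m[:80]=0;m[225:]=0;m[:,:225]=0;m[:,335:]=0
p=C[m]; print(len(p))
coil=p[(p[:,2]>.008)&(p[:,0]>.515)]; print("coil",len(coil),coil.mean(0),coil.max(0),coil.min(0))
top=p[p[:,2]>.033]; 
for sgn in (0,1):
    a=top[(top[:,1]>-.205)==bool(sgn)]; xy=a[:,:2]; c=xy.mean(0); w,v=np.linalg.eigh(np.cov((xy-c).T)); print("ear",len(a),c,a[:,2].max(),"dir",np.degrees(np.arctan2(v[1,1],v[0,1])),np.ptp(xy@v[:,1]),np.ptp(xy@v[:,0]))
im=z["im"][80:225,225:335]; cv2.imwrite("pics/w1c.png",cv2.resize(im[:,:,::-1],None,fx=4,fy=4,interpolation=0))
E
```

```text
1411
coil 190 [ 0.53154076 -0.17062729  0.01091472] [ 0.5382854  -0.16395152  0.01330542] [ 0.52485647 -0.17725853  0.00835936]
ear 82 [ 0.4689405  -0.22957691] 0.041051404285852855 dir -139.10322303609777 0.015294782396804596 0.004545111270253144
ear 83 [ 0.44679343 -0.18416788] 0.04033983683871234 dir -168.27956580012193 0.015378822462985053 0.004574132609364345
```

View pics/w1c.png

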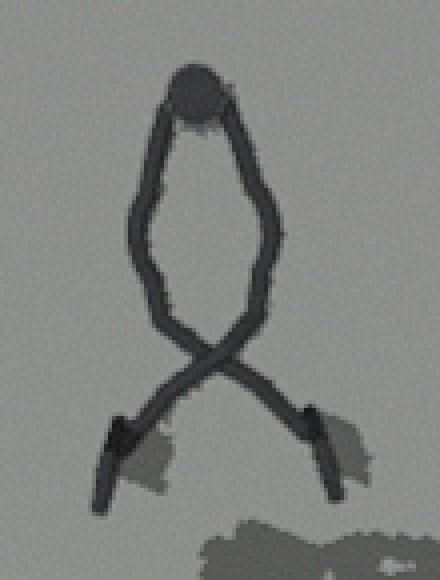

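The coil is 82 mm from the middle of the ears (83 expected) and the ears are 50.5 mm apart. Three independent yaw estimates agree at 26.0–26.3°. I'll descend and pinch.

```bash
python3 - <<'E'
from h import *
a=np.radians(26.2); p=np.array([.5315,-.1706])-.0855*np.array([np.cos(a),np.sin(a)]); print(p)
manip.move_l([*p,0.07],[180,0,26.2],v=0.15)
manip.move_l([*p,0.006],v=0.08)
s=monitor.get_state(); print(s["t"],s["tcp_pos"],s["ee_rot"],s["contact_force"])
fingers.command_gripper(0.010,40)
s=monitor.get_state(); print(s["t"],s["width"],s["tcp_pos"],s["contact_force"])
shot("wrist","w2"); shot("side","s2")
E
```

```text
[ 0.45478441 -0.20834875]
4.675 [ 0.45502816 -0.20842146  0.00634723] [ 1.79978396e+02 -2.19208972e-02  2.61980460e+01] [-0.43581088  0.65116817 -0.70363166]
5.3667 0.010692435669226287 [ 0.45529844 -0.20841025  0.00659973] [ 0.16658131  0.42131205 12.08648757]
```

View pics/w2.png

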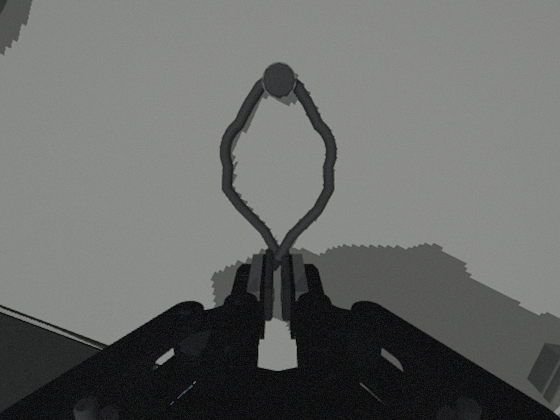

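View pics/s2.png

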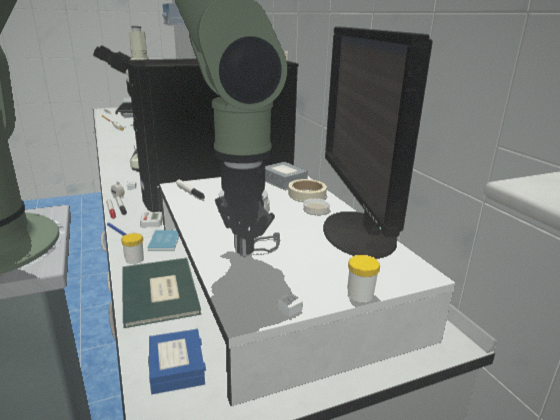

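The ears are pinched between the pads and the loop is spread, with the coil at (280,79) and the loop symmetric about it. I'll firm up the grip, lift and measure.

```bash
python3 - <<'E'
from h import *
fingers.command_gripper(0.0,50)
s=monitor.get_state(); print(s["t"],s["width"],s["contact_force"])
manip.move_l([*s["tcp_pos"][:2],0.12],v=0.12)
s=monitor.get_state(); print(s["t"],s["width"],s["tcp_pos"],s["contact_force"])
im,d,P,K=shot("wrist","w3"); shot("side","s3"); tips("wrist",["ring_wide","ring_middle"])
T=Tt(); C=cloud(d,P,K); Q=(C-T[:3,3])@T[:3,:3]  # tool frame
m=(d>0)&(C[...,2]>.05); m[260:]=0
p=Q[m]; print(len(p),p.min(0),p.max(0))
coil=p[p[:,0]>p[:,0].max()-.013]; print("coil tool",coil.mean(0),coil.min(0),coil.max(0))
for x in np.arange(.01,.1,.005):
    b=p[abs(p[:,0]-x)<.0015]
    if len(b): print(round(x,3),len(b),"y",b[:,1].min().round(4),b[:,1].max().round(4),"inner",b[b[:,1]<0][:,1].max(initial=-1).round(4),b[b[:,1]>0][:,1].min(initial=1).round(4),"z",np.percentile(b[b[:,1]<0][:,2],20).round(4) if (b[:,1]<0).any() else 0,np.percentile(b[b[:,1]>0][:,2],20).round(4) if (b[:,1]>0).any() else 0)
E
```

```text
5.6833 0.009130574960506928 [-0.94486098  0.31122743 12.33179234]
6.7833 0.009137459070630526 [ 0.45492511 -0.20836542  0.11940323] [ 0.057095   -0.10592955 -0.96968589]
wrist ring_wide []
wrist ring_middle []
6262 [ 0.00796197 -0.16176138 -0.00942884] [0.13919351 0.02770491 0.06948588]
coil tool [ 0.13351184 -0.14940327  0.0645571 ] [ 0.12811204 -0.16176138  0.06112889] [ 0.13919351 -0.13691383  0.06948588]
0.01 287 y -0.0108 0.0116 inner -0.0004 0.0001 z -0.0062 -0.0062
0.015 121 y -0.0071 0.0078 inner -0.0004 0.0015 z 0.0027 -0.0033
0.02 131 y -0.0094 0.0111 inner -0.0029 0.0039 z 0.0026 -0.0035
0.025 164 y -0.0143 0.0157 inner -0.0063 0.0067 z 0.0024 -0.0038
0.03 173 y -0.019 0.0201 inner -0.0103 0.0113 z 0.0021 -0.0039
0.035 167 y -0.0226 0.0236 inner -0.0146 0.0165 z 0.0021 -0.0037
0.04 159 y -0.0252 0.0272 inner -0.0187 0.0197 z 0.0018 -0.0005
0.045 122 y -0.026 0.0271 inner -0.0213 0.0227 z 0.0017 0.0013
0.05 140 y -0.0257 0.0269 inner -0.021 0.022 z 0.0013 0.0011
0.055 144 y -0.0259 0.0275 inner -0.0207 0.022 z 0.0011 0.001
0.06 148 y -0.026 0.0276 inner -0.0213 0.0228 z 0.001 0.001
0.065 163 y -0.0253 0.0269 inner -0.0195 0.0208 z 0.0009 0.0007
0.07 204 y -0.0233 0.0246 inner -0.0147 0.0162 z 0.0004 0.0002
0.075 181 y -0.0195 0.0205 inner -0.0122 0.0137 z 0.0003 0.0002
0.08 198 y -0.0162 0.0175 inner -0.009 0.0105 z 0.0 -0.0002
0.085 405 y -0.0129 0.0147 inner -0.0004 0.0 z -0.0066 -0.0071
0.09 332 y -0.0093 0.0111 inner -0.0004 0.0 z -0.0076 -0.0077
0.095 151 y -0.0043 0.006 inner -0.0004 0.0 z -0.0076 -0.0077
```

View pics/w3.png

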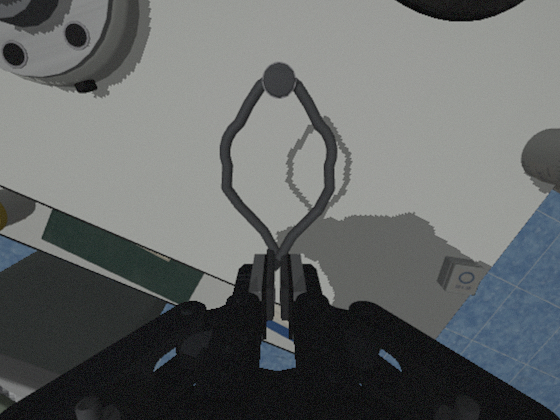

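View pics/s3.png

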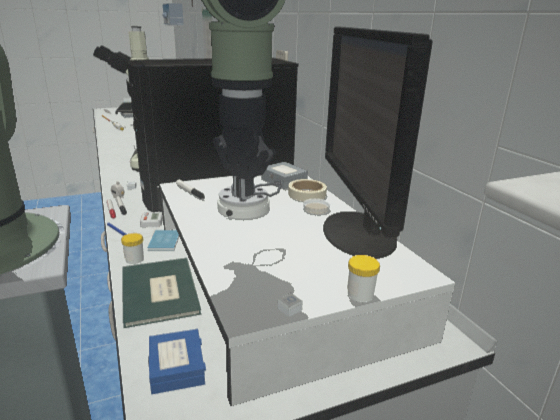

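The ring is held spread. Its inner width is 43 mm, with the widest part centred at tool x≈0.054, y≈+0.0005. Now I'll move above the spindle and measure the head and the ring in the same wrist picture.

```bash
cat > meas.py <<'E'
from h import *
def meas(name):
    im,d,P,K=shot("wrist",name); T=Tt(); C=cloud(d,P,K); Q=(C-T[:3,3])@T[:3,:3]
    r=(d>0)&(abs(Q[...,2])<.02)&(Q[...,0]>.012)&(Q[...,0]<.12)&(abs(Q[...,1])<.035)
    p=Q[r]
    c=p[(p[:,2]<-.004)&(p[:,0]>.075)]
    cc=[(c[:,i].min()+c[:,i].max())/2 for i in (0,1)]
    w=p[(p[:,0]>.042)&(p[:,0]<.064)]
    print("coil",np.round(cc,4),np.ptp(c[:,:2],axis=0).round(4),c[:,2].mean().round(4),"loop mid y",((w[:,1].min()+w[:,1].max())/2).round(4),"ringz",np.median(w[:,2]).round(4))
    h=C[(d>0)&(C[...,2]>.0735)&(C[...,2]<.080)&(np.hypot(C[...,0]-.524,C[...,1]-.004)<.03)&~r]
    if len(h):
        (cx,cy),rad=cv2.minEnclosingCircle((h[:,:2]*1000).astype(np.float32)); 
        o=np.array([cx,cy])/1000; print("head",len(h),o.round(4),"r",round(rad,1),"z",np.median(h[:,2]).round(4),"mean",h.mean(0).round(4),"tool",((np.array([*o,0])-T[:3,3])@T[:3,:3])[:2].round(4))
    return cc
E
python3 - <<'E'
from meas import *
a=26.2; u=np.array([np.cos(np.radians(a)),np.sin(np.radians(a))])
p=np.array([.524,.0045])-.0545*u
manip.move_l([*p,0.135],[180,0,a],v=0.15)
s=monitor.get_state(); print(s["t"],s["tcp_pos"],s["ee_rot"],s["width"])
meas("w4")
shot("top","t4"); shot("side","s4")
E
```

```text
8.4 [ 0.47495779 -0.02032915  0.13491588] [1.79990805e+02 1.78751226e-02 2.61420818e+01] 0.009240847767559507
coil [0.0898 0.001 ] [0.0135 0.0134] -0.007 loop mid y 0.0007 ringz 0.0017
head 1757 [0.5242 0.0032] r 16.1 z 0.0751 mean [0.5245 0.0035 0.0751] tool [0.0546 0.0005]
```

View pics/w4.png

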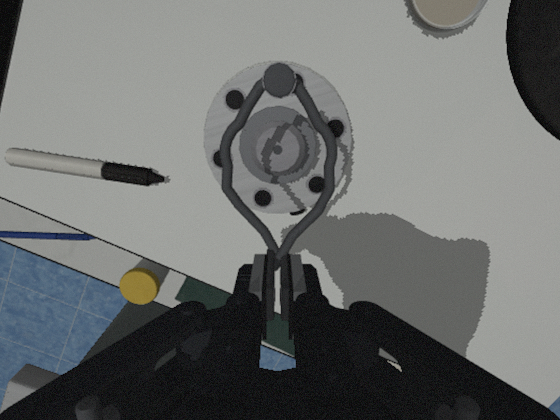

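View pics/s4.png

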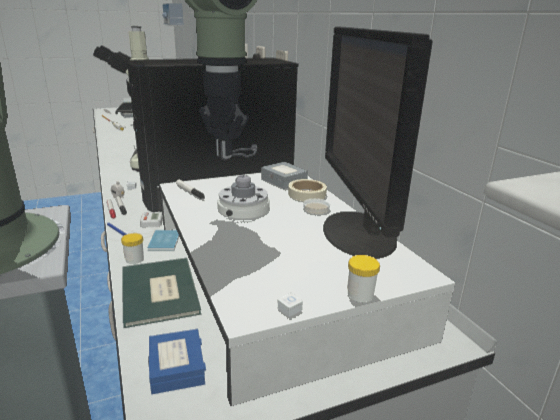

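The spindle head lies inside the loop at about (278,148). The offset between ring_wide and the head is below 1 mm. I'll check the wrist camera's tilt with a plane fit on the riser, then descend to just above the head and recheck.

```bash
python3 - <<'E'
from meas import *
for n in ("w1","w4"):
    z=np.load(f"pics/{n}.npz"); C=cloud(z["d"],z["P"],z["K"]); T=z["T"]
    m=(z["d"]>0)&(abs(C[...,2])<.012)&(C[...,0]>.44); p=C[m]
    for _ in range(3):
        A=np.c_[p[:,:2],np.ones(len(p))]; c=np.linalg.lstsq(A,p[:,2],rcond=None)[0]; p=p[abs(p[:,2]-A@c)<.003]
    print(n,"tilt deg tool x,y",np.degrees(c[:2]@T[:2,:2]).round(2),"z at .5,0",c[2]+.5*c[0])
a=26.2; u=np.array([np.cos(np.radians(a)),np.sin(np.radians(a))])
s=monitor.get_state(); p=s["tcp_pos"][:2]+.0008*u
manip.move_l([*p,0.093],[180,0,a],v=0.08)
s=monitor.get_state(); print(s["t"],s["tcp_pos"],s["width"],s["contact_force"])
meas("w5"); shot("side","s5")
E
```

```text
w1 tilt deg tool x,y [-0.01  0.02] z at .5,0 -0.0008042777701519951
w4 tilt deg tool x,y [0.01 0.04] z at .5,0 -0.000747595800902394
9.225 [ 0.47576952 -0.01979036  0.09312474] 0.009143794510371131 [-0.62878159 -0.47098268 -1.2234787 ]
coil [0.0896 0.001 ] [0.0135 0.0134] -0.0067 loop mid y 0.0007 ringz 0.0178
```

View pics/w5.png

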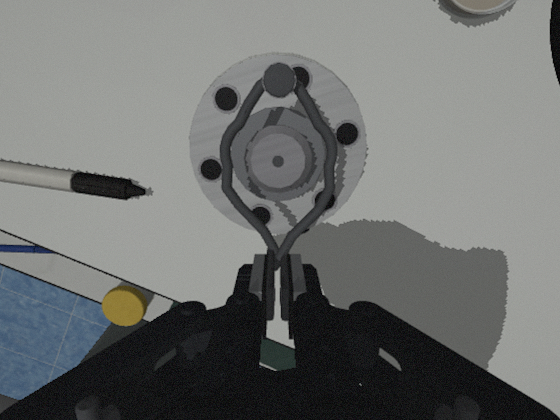

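```bash
python3 -c "
import cv2;i=cv2.imread('pics/s5.png')[120:230,170:320];cv2.imwrite('pics/s5c.png',cv2.resize(i,None,fx=5,fy=5))"
```

```text
(no output)
```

View pics/s5c.png

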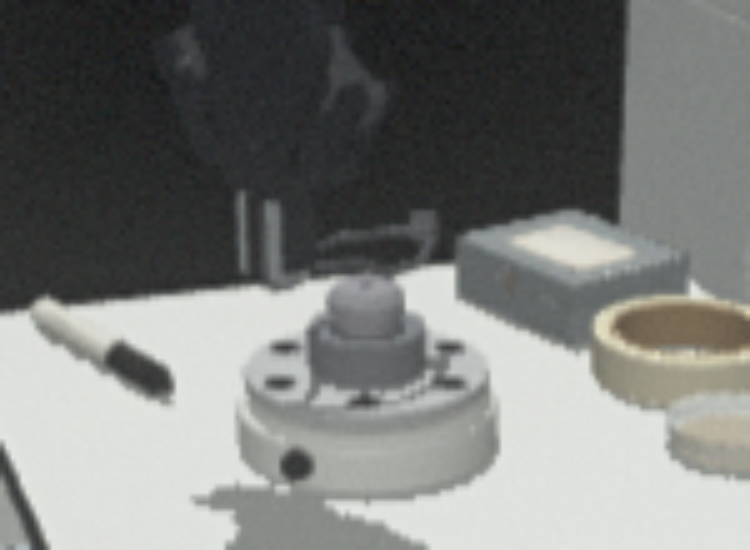

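```bash
sed -i 's/(abs(Q\[...,2\])<.02)/(Q[...,2]<.007)\&(Q[...,2]>-.012)/' meas.py; python3 - <<'E'
from meas import *
for n in ("w4","w5"):
    z=np.load(f"pics/{n}.npz"); d=z["d"];T=z["T"];C=cloud(d,z["P"],z["K"]);Q=(C-T[:3,3])@T[:3,:3]
    # wire tops: per 4 mm bins, min z
    m=(d>0)&(Q[...,2]<.0055)&(Q[...,2]>-.004)&(Q[...,0]>.02)&(Q[...,0]<.082)&(abs(Q[...,1])<.035)
    p=Q[m]; X=[]
    for x in np.arange(.022,.08,.004):
        for sg in (-1,1):
            b=p[(abs(p[:,0]-x)<.002)&(p[:,1]*sg>0)]
            if len(b)>10: b=b[b[:,2]<np.percentile(b[:,2],30)]; X.append(b.mean(0))
    X=np.array(X); A=np.c_[X[:,:2],np.ones(len(X))]; c=np.linalg.lstsq(A,X[:,2],rcond=None)[0]
    print(n,"slopes deg",np.degrees(c[:2]).round(2),"z at .054",c[2]+.054*c[0],"resid",np.std(X[:,2]-A@c).round(5))
    r=(d>0)&(Q[...,2]<.007)
    h=C[(d>0)&(C[...,2]>.0735)&(C[...,2]<.080)&(np.hypot(C[...,0]-.524,C[...,1]-.004)<.022)&~r]
    (cx,cy),rad=cv2.minEnclosingCircle((h[:,:2]*1000).astype(np.float32)); o=np.array([cx,cy])/1000
    print("head",len(h),o,rad,h.mean(0),"tool",((np.array([*o,0])-T[:3,3])@T[:3,:3])[:2].round(4))
    s=C[(d>0)&(C[...,2]>.05)&(C[...,2]<.062)&(np.hypot(C[...,0]-.524,C[...,1]-.004)<.03)]; print("shoulder z",np.median(s[:,2]))
E
```

```text
w4 slopes deg [ 1.13 -1.98] z at .054 0.00013135976480154767 resid 0.0015
head 1757 [0.52421692 0.00324972] 16.116371154785156 [0.52446573 0.0034909  0.07512639] tool [0.0547 0.0005]
shoulder z 0.056193223118907676
w5 slopes deg [ 1.21 -2.01] z at .054 0.00013129273184715046 resid 0.00149
head 2714 [0.52455835 0.00342039] 16.088817596435547 [0.52451859 0.00354781 0.07511145] tool [0.054  0.0007]
shoulder z 0.056190229925588725
```

In the same picture, ring_wide is at tool (0.0536, 0.0007) and the head axis at (0.0540, 0.0007), so they agree within 0.5 mm. The coil end rides about 2° high, so I'll pitch +2° to lower the ring flat. Then I'll creep down onto the shoulder while watching force.

```bash
python3 - <<'E'
from meas import *
a=26.2; u=np.array([np.cos(np.radians(a)),np.sin(np.radians(a))])
p=np.array([.47577,-.01979])+.0004*u
f0=None
for z in (.094,.080,.072,.068,.067,.066,.065,.064,.063):
    manip.move_l([*p,z],[180,2,a],v=0.05 if z>.068 else .02)
    s=monitor.get_state(); f=s["contact_force"]
    if f0 is None: f0=f
    print(round(s["t"],2),s["tcp_pos"].round(4),s["width"].round(4),(f-f0).round(2))
    if z>.07 and np.linalg.norm(f-f0)>10: print("stop");break
    if z<.07 and (f-f0)[2]>5: break
meas("w6"); shot("side","s6")
i=cv2.imread('pics/s6.png')[120:230,170:320];cv2.imwrite('pics/s6c.png',cv2.resize(i,None,fx=5,fy=5))
E
```

```text
Traceback (most recent call last):
AttributeError: 'float' object has no attribute 'round'
```

```bash
python3 - <<'E'
from meas import *
a=26.2; u=np.array([np.cos(np.radians(a)),np.sin(np.radians(a))])
p=np.array([.47577,-.01979])+.0004*u
f0=None
for z in (.094,.080,.072,.068,.067,.066,.065,.064,.063):
    manip.move_l([*p,z],[180,2,a],v=0.05 if z>.068 else .02)
    s=monitor.get_state(); f=np.array(s["contact_force"])
    if f0 is None: f0=f
    print(round(s["t"],2),np.round(s["tcp_pos"],4),round(float(s["width"]),4),(f-f0).round(2))
    if z>.07 and np.linalg.norm(f-f0)>10: print("stop");break
    if z<.07 and (f-f0)[2]>5: break
meas("w6"); shot("side","s6")
i=cv2.imread('pics/s6.png')[120:230,170:320];cv2.imwrite('pics/s6c.png',cv2.resize(i,None,fx=5,fy=5))
E
```

```text
9.82 [ 0.476  -0.0197  0.094 ] 0.009 [0. 0. 0.]
10.26 [ 0.4759 -0.0196  0.0796] 0.0093 [ 0.47  0.12 -0.73]
10.57 [ 0.4759 -0.0196  0.0717] 0.0091 [ 0.56 -0.76 -0.2 ]
10.92 [ 0.4761 -0.0196  0.0679] 0.0096 [ 0.45 -1.06 -0.19]
11.17 [ 0.4761 -0.0196  0.067 ] 0.0092 [ 0.   -0.45 -0.13]
11.42 [ 0.4761 -0.0196  0.066 ] 0.0095 [ 0.75  0.06 -0.05]
11.67 [ 0.4761 -0.0196  0.0649] 0.0095 [ 0.24 -0.69  0.02]
11.92 [ 0.4762 -0.0197  0.0642] 0.0094 [-0.68 -1.52  6.75]
coil [0.0899 0.0009] [0.0136 0.0137] -0.0073 loop mid y 0.0008 ringz 0.0012
head 3453 [0.5247 0.0041] r 15.5 z 0.0752 mean [0.5252 0.0039 0.0753] tool [0.0562 0.0001]
```

View pics/w6.png

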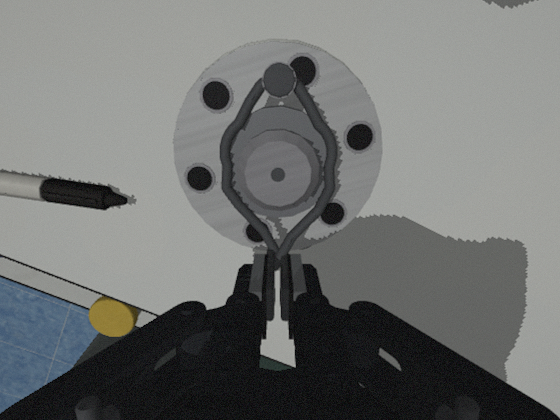

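View pics/s6c.png

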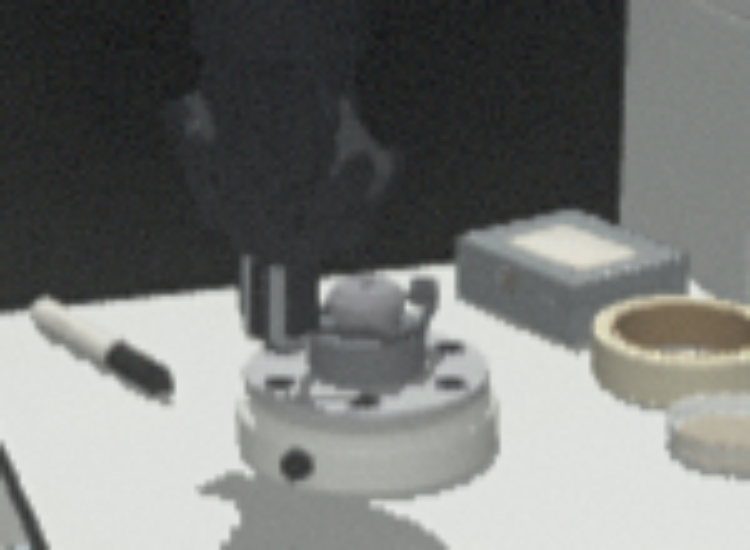

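The ring met the shoulder at the predicted height, with 6.7 N of contact at TCP z=0.0642. In the picture the loop lies around the head, which is at (278,173). The pads retreat as they open, so I'll release in small steps and keep a light downward push until the loop has contracted.

```bash
python3 - <<'E'
from meas import *
a=26.2
s=monitor.get_state(); p=[.47613,-.01961]; z=.0640
f0=-1.2
for w in (.016,.022,.028,.034,.040):
    fingers.command_gripper(w,40)
    for k in range(3):
        s=monitor.get_state(); fz=s["contact_force"][2]-f0
        print(round(s["t"],2),w,round(float(s["width"]),4),round(z,4),"fz",round(fz,2))
        if fz>=3 or s["t"]>22: break
        z-=.001; manip.move_l([*p,z],v=.03)
shot("wrist","w7"); shot("side","s7")
i=cv2.imread('pics/s7.png')[120:230,170:320];cv2.imwrite('pics/s7c.png',cv2.resize(i,None,fx=5,fy=5))
E
```

```text
12.26 0.016 0.0162 0.064 fz 2.26
12.51 0.016 0.0163 0.063 fz 3.49
12.74 0.022 0.022 0.063 fz 1.62
12.99 0.022 0.0217 0.062 fz 3.35
13.22 0.028 0.0279 0.062 fz 1.82
13.47 0.028 0.0278 0.061 fz 3.41
13.71 0.034 0.0341 0.061 fz 1.15
13.96 0.034 0.0341 0.06 fz 2.95
14.21 0.034 0.0341 0.059 fz 3.44
14.44 0.04 0.04 0.059 fz 0.82
14.69 0.04 0.0399 0.058 fz 2.82
14.94 0.04 0.0399 0.057 fz 3.2
```

View pics/w7.png

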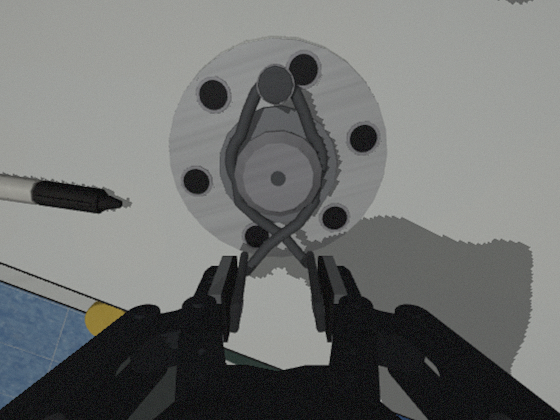

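View pics/s7c.png

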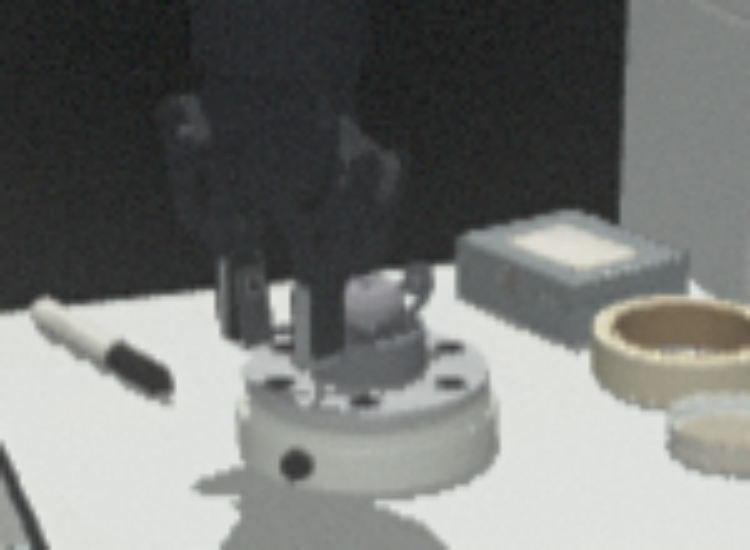

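The wires now run under the head's rim on both sides, near (237,165) and (322,165). I'll open fully and withdraw straight up.

```bash
python3 - <<'E'
from meas import *
p=[.47613,-.01961]; z=.057
for w in (.047,.053):
    fingers.command_gripper(w,40)
    s=monitor.get_state(); fz=s["contact_force"][2]+1.2; print(w,round(float(s["width"]),4),z,round(fz,2))
    if fz<2: z-=.0015; manip.move_l([*p,z],v=.03)
fingers.command_gripper(.085)
s=monitor.get_state(); print(s["t"],s["width"],s["contact_force"])
manip.move_l([*p,.13],[180,0,26.2],v=.1)
manip.move_l([p[0]-.02,p[1]-.01,.19],[180,0,26.2],v=.15)
s=monitor.get_state(); print(s["t"],s["contact_force"])
im,d,P,K=shot("wrist","w8"); tips("wrist",["ring_middle","groove","ear_a"])
shot("side","s8"); tips("side",["ring_middle","groove"])
cv2.imwrite('pics/w8c.png',cv2.resize(im[60:260,170:400,::-1],None,fx=3,fy=3,interpolation=0))
C=cloud(d,P,K); T=Tt(); near=(d>0)&(np.hypot(C[...,0]-.524,C[...,1]-.004)<.1)
q=C[near&(C[...,2]>.0735)&(C[...,2]<.078)&(np.hypot(C[...,0]-.524,C[...,1]-.004)<.022)]
(cx,cy),r=cv2.minEnclosingCircle((q[:,:2]*1000).astype(np.float32)); print("head",cx,cy,r)
e=C[near&(C[...,2]>.09)&(C[...,2]<.1)]
from scipy.cluster.vq import kmeans2
c,l=kmeans2(e[:,:2],2,minit='++',seed=1); print("ears",len(e),c,np.linalg.norm(c[0]-c[1]),"z",[e[l==i,2].max() for i in (0,1)])
k=C[near&(C[...,2]>.064)&(C[...,2]<.073)&(np.hypot(C[...,0]-.553,C[...,1]-.018)<.012)]
print("coil",len(k),k.mean(0),k.min(0),k.max(0))
E
```

```text
0.047 0.0467 0.057 1.33
0.053 0.053 0.0555 1.26
16.4417 0.08500741373331092 [-0.15919317  0.12984292  0.41745122]
17.925 [-0.18996426 -0.0254834  -0.99958048]
wrist ring_middle [([0.5272, 0.0057, 0.0019], 0.71)]
wrist groove [([0.4715, -0.388, 0.0009], 0.75)]
wrist ear_a [([0.4887, -0.0347, 0.0737], 0.87), ([0.471, -0.0043, 0.0759], 0.77), ([0.5214, 0.0054, 0.0528], 0.35)]
side ring_middle [([0.5262, 0.0053, 0.0594], 0.74)]
side groove [([0.5273, 0.0038, 0.0601], 0.57), ([0.6821, -0.0602, -0.0042], 0.21)]
head 524.0025024414062 3.069591760635376 16.003910064697266
ears 221 [[ 0.46958296 -0.00081175]
 [ 0.48690764 -0.03711839]] 0.04022831146364233 z [np.float64(0.09686190110943943), np.float64(0.09650505312304616)]
coil 253 [0.55210648 0.0172528  0.0687848 ] [0.5418149  0.00615008 0.06405586] [0.56169288 0.02561588 0.07299667]
```

View pics/w8c.png

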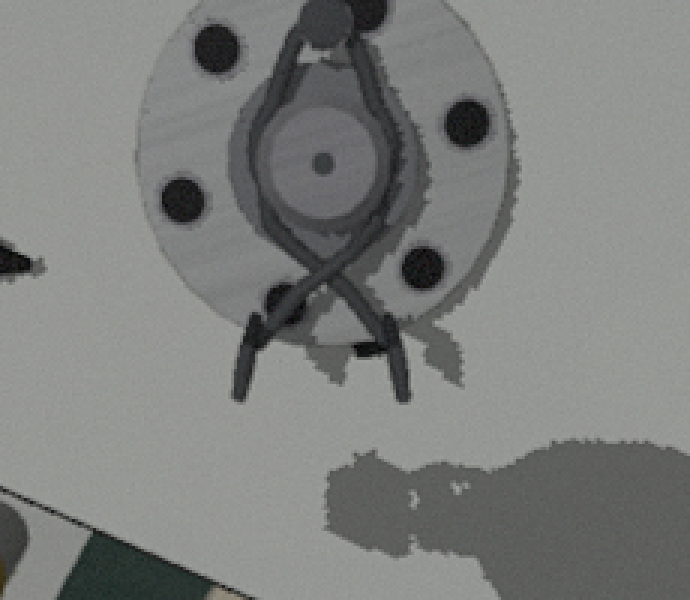

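View pics/s8.png

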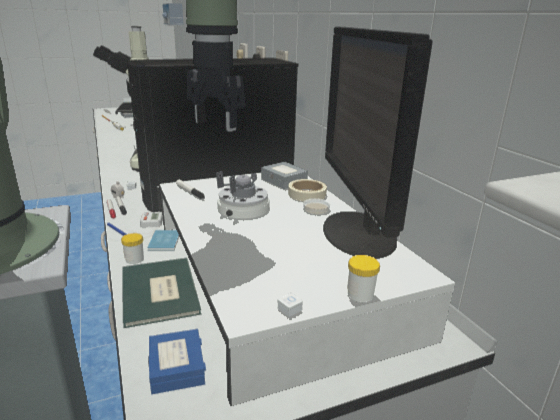

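The ring is captured under the head. The ears are 40 mm apart, which works out to about 0.058 rad per arm: under 0.09, but more than the 0.02 expected. I'll check its centring and seating height more carefully.

```bash
cat > fin.py <<'E'
from meas import *
def fin(n):
    z=np.load(f"pics/{n}.npz"); d=z["d"];C=cloud(d,z["P"],z["K"])
    R=np.hypot(C[...,0]-.524,C[...,1]-.003); near=(d>0)&(R<.1)
    q=C[near&(C[...,2]>.0735)&(C[...,2]<.078)&(R<.022)]
    (cx,cy),r=cv2.minEnclosingCircle((q[:,:2]*1000).astype(np.float32)); o=np.array([cx,cy])/1000
    e=C[near&(C[...,2]>.09)&(C[...,2]<.1)]
    from scipy.cluster.vq import kmeans2
    c,l=kmeans2(e[:,:2],2,minit='++',seed=1); em=c.mean(0)
    u=c[0]-c[1]; u=np.array([-u[1],u[0]]); u/=np.linalg.norm(u); u*=np.sign(u@(o-em)); v=np.array([-u[1],u[0]])
    L=np.stack([(C[...,:2]-o)@u,(C[...,:2]-o)@v,C[...,2]],-1)
    print("yaw",np.degrees(np.arctan2(u[1],u[0])),"ears sep",np.linalg.norm(c[0]-c[1]),"ears rel x",(em-o)@u,(em-o)@v)
    k=L[near&(L[...,2]>.0655)&(L[...,2]<.072)&(L[...,0]>.02)&(L[...,0]<.045)]
    (x,y),r=cv2.minEnclosingCircle((k[:,:2]*1000).astype(np.float32)); print("coil rel",x,y,r,"z",np.median(k[:,2]))
    w=L[near&(L[...,2]>.0585)&(L[...,2]<.066)&(abs(L[...,1])<.03)&(L[...,0]<.03)&(L[...,0]>-.06)]
    for x in np.arange(-.045,.03,.005):
        o_=[]
        for sg in(-1,1):
            b=w[(abs(w[:,0]-x)<.002)&(w[:,1]*sg>.0)]
            o_.append((round(b[:,1].min()*1e3,1),round(b[:,1].max()*1e3,1),round(np.percentile(b[:,2],90)*1e3,1)) if len(b)>8 else None)
        print(round(x,3),o_)
if __name__=="__main__":
    import sys; fin(sys.argv[1])
E
python3 fin.py w8
```

```text
yaw 25.509378665771138 ears sep 0.04022831146364233 ears rel x -0.05078597355744146 -0.00018086419398107936
coil rel 26.334325790405273 -0.04086354002356529 14.732589721679688 z 0.0663439491797124
-0.045 [(np.float64(-17.5), np.float64(-12.1), np.float64(61.8)), (np.float64(10.3), np.float64(17.2), np.float64(65.9))]
-0.04 [(np.float64(-20.7), np.float64(-7.7), np.float64(62.4)), (np.float64(7.8), np.float64(20.0), np.float64(65.7))]
-0.035 [(np.float64(-11.1), np.float64(-2.4), np.float64(61.8)), None]
-0.03 [(np.float64(-7.5), np.float64(-2.3), np.float64(65.2)), (np.float64(1.9), np.float64(4.5), np.float64(65.6))]
-0.025 [None, (np.float64(0.3), np.float64(10.4), np.float64(62.5))]
-0.02 [(np.float64(-15.7), np.float64(-6.3), np.float64(65.8)), (np.float64(6.3), np.float64(15.6), np.float64(62.9))]
-0.015 [(np.float64(-17.3), np.float64(-11.3), np.float64(63.4)), (np.float64(11.3), np.float64(17.3), np.float64(63.3))]
-0.01 [(np.float64(-17.9), np.float64(-15.4), np.float64(63.3)), (np.float64(14.6), np.float64(18.0), np.float64(63.8))]
-0.005 [None, None]
-0.0 [(np.float64(-20.1), np.float64(-18.1), np.float64(64.6)), (np.float64(18.5), np.float64(20.3), np.float64(64.4))]
0.005 [(np.float64(-20.7), np.float64(-17.2), np.float64(65.0)), (np.float64(17.6), np.float64(20.3), np.float64(65.0))]
0.01 [(np.float64(-19.6), np.float64(-13.7), np.float64(65.0)), (np.float64(14.5), np.float64(19.4), np.float64(65.2))]
0.015 [(np.float64(-17.0), np.float64(-11.2), np.float64(65.3)), (np.float64(11.2), np.float64(17.6), np.float64(65.3))]
0.02 [(np.float64(-14.4), np.float64(-9.4), np.float64(65.7)), (np.float64(9.6), np.float64(15.2), np.float64(65.5))]
0.025 [(np.float64(-13.4), np.float64(-7.0), np.float64(65.9)), (np.float64(7.3), np.float64(12.8), np.float64(65.7))]
```

```bash
python3 - <<'E'
from h import *
z=np.load("pics/w8.npz"); im=z["im"];d=z["d"];C=cloud(d,z["P"],z["K"]);T=z["T"]
o=np.array([.5240,.0031]); a=np.radians(25.5); u=np.array([np.cos(a),np.sin(a)]); v=np.array([-u[1],u[0]])
L=np.stack([(C[...,:2]-o)@u,(C[...,:2]-o)@v,C[...,2]],-1)
m=(d>0)&(L[...,2]>.067)&(L[...,2]<.076)&(L[...,0]>.022)&(L[...,0]<.045)&(abs(L[...,1])<.012)
k=L[m]; print(len(k),k.min(0),k.max(0),k.mean(0),np.percentile(k[:,2],[10,50,90]))
print("coil pix",np.argwhere(m).mean(0))
E
python3 - <<'E'
import sys; sys.path.insert(0,'.')
from h import *
manip.hold(0.3); shot("wrist","w9"); print(monitor.get_state()["t"])
from fin import fin; fin("w9")
E
```

```text
281 [ 0.02514049 -0.01007994  0.0670879 ] [0.04082778 0.00634677 0.07500137] [0.03420297 0.00012731 0.07294397] [0.07140874 0.07312185 0.07416095]
coil pix [ 67.16725979 278.15658363]
18.625
yaw 25.606716655102474 ears sep 0.04028804984807898 ears rel x -0.051137470596870356 0.0001766947344891573
coil rel 27.018442153930664 -0.06967777758836746 13.885089874267578 z 0.0662872555287104
-0.045 [(np.float64(-17.2), np.float64(-11.0), np.float64(60.8)), (np.float64(10.7), np.float64(16.7), np.float64(65.7))]
-0.04 [(np.float64(-20.4), np.float64(-7.4), np.float64(61.8)), (np.float64(6.4), np.float64(20.4), np.float64(65.7))]
-0.035 [(np.float64(-10.8), np.float64(-2.1), np.float64(62.0)), (np.float64(0.5), np.float64(10.7), np.float64(65.9))]
-0.03 [(np.float64(-7.3), np.float64(-2.0), np.float64(62.6)), (np.float64(2.2), np.float64(6.4), np.float64(65.8))]
-0.025 [None, (np.float64(0.5), np.float64(10.8), np.float64(62.7))]
-0.02 [(np.float64(-15.4), np.float64(-7.7), np.float64(65.5)), (np.float64(6.5), np.float64(15.9), np.float64(62.8))]
-0.015 [(np.float64(-17.2), np.float64(-11.1), 
[... 234 characters left out ...]
-19.8), np.float64(-17.9), np.float64(64.8)), (np.float64(18.8), np.float64(20.6), np.float64(64.4))]
0.005 [(np.float64(-20.5), np.float64(-17.0), np.float64(64.7)), (np.float64(17.1), np.float64(20.5), np.float64(64.7))]
0.01 [(np.float64(-19.4), np.float64(-13.6), np.float64(65.2)), (np.float64(14.7), np.float64(19.7), np.float64(65.2))]
0.015 [(np.float64(-17.8), np.float64(-10.3), np.float64(65.4)), (np.float64(11.4), np.float64(17.2), np.float64(65.0))]
0.02 [(np.float64(-14.3), np.float64(-8.5), np.float64(65.4)), (np.float64(9.8), np.float64(15.5), np.float64(65.7))]
0.025 [(np.float64(-12.4), np.float64(-6.8), np.float64(65.8)), (np.float64(7.5), np.float64(13.8), np.float64(65.7))]
```

Rechecked 0.7 s later, the ring is unchanged and at rest:

| Check | Measured | Limit |
|---|---|---|
| Middle off the axis | about 2 mm | 5 mm |
| Middle above the shoulder | about 5–6 mm | 7.5 mm |
| Tilt | about 0.07 rad | 0.15 rad |
| Arm angle | about 0.055 rad | 0.09 rad |

The head's underside limits how far it can rise. The hand is clear, so I'm handing in.

```bash
python3 -c "
from workcell import hand_in; print(hand_in())"
```

```text
the job is handed in; nothing more can be done
None
```

The snap ring is locked in the spindle groove and the hand is clear; I handed the job in at about 18.6 s of the 43 s allowed. I pinched the ears and carried the ring spread over the head, with ring_wide within about 0.5 mm of the axis. I lowered it until it met the shoulder at 6.7 N, let it contract in small steps, opened fully and withdrew upward.

Last checks from the wrist camera and its depth, with two pictures 0.7 s apart agreeing:

| Check | Measured | Limit |
|---|---|---|
| Middle off the axis | about 2 mm | 5 mm |
| Middle above the shoulder | about 5–6 mm | 7.5 mm |
| Tilt | about 0.07 rad | 0.15 rad |
| Arm angle | about 0.055 rad | 0.09 rad |

- **Not perfectly flat:** the coil end sits a few mm high against the underside of the head. The arms are more open than the expected 0.02 rad. I left it rather than risk pushing on it, since everything measured within limits.
- **Network disagreement:** in the final wrist picture the network placed ring_middle at z≈0.002 and the groove far off to the side. I rejected both as wrong. The side view put ring_middle at z≈0.059, over the spindle.
- **Bystanders:** they look unmoved in the pictures, but I did not measure them.

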